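# Stand the bridge gauge over the thick bar

### The job

Take the height of the thick rectangular bar on the goldsmith's bench: pick up the black-handled bridge gauge, lower it astride the bar so that its sprung foot rests on the bar and both legs stand on the bench either side, and only then let go, leaving it standing there with the reading on it. Leave the bar, the flat strip and the round rod lying where they are.

Things in the scene. Friction and masses are not known exactly. Their poses are not given: they have to be found in the camera images.
- gauge: Loose bridge gauge, 0.4 kg, on two legs 12 mm thick (y), 64 mm clear gap. Steel bridge 88 mm (y) x 30 mm (x), 26 to 38 mm above the soles; on it a black handle 28 mm (x) x 40 mm (y), 38 to 85 mm high, gripped from above across x. The foot's thin stem sticks 6 mm out of its top and rises with the foot. Origin: centre at sole level (bench height), on the foot's axis; z up. A half turn is no matter.
- gauge_stem (a joint): Reading: height (m) of the gauge's sprung foot above its soles, 0 (rest, flush with the soles) to 0.024. The foot is a steel disc 16 mm across on the gauge's axis, midway between the legs; what stands under it pushes it up with a light force (0.5 N at 0, 1.4 N at 18 mm), less than the gauge's weight. Standing over the bar it reads 0.018.
- bar: The thick rectangular bar of plain metal to be measured: 80 mm long (x), 24 mm wide (y), 18 mm high, 0.36 kg, loose on the bench. Origin: centre of its underside; z up. The gauge stands astride its width: gauge y along bar y, either way round.
- strip: Bystander: flat strip of the same metal, 110 mm long (x), 24 mm wide (y), only 6 mm high, loose. Origin: centre of its underside.
- rod: Bystander: round rod of the same metal, 12 mm thick, 110 mm long (x), loose, with a small flat so that it does not roll off. Origin: on its underside, mid-length.
Mind the look-alikes: they are no part of the job. Leave any green or turquoise look-alike of the bar alone. Leave any green look-alike of the gauge alone.

How it is judged (in metres and radians):
On the way:
1. the gauge, still held in the fingers, is lowered over the bar until the bar has pushed its foot up by more than 10 mm (x of gauge in the frame of bar between -0.04 and 0.04 m and y of gauge in the frame of bar between -0.018 and 0.018 m and value of joint gauge_stem above 0.01 m and contact force between the fingers and gauge above 1 N), for 0.1 s.
At the end, for the whole second after the job is handed in: The gauge stands released, at rest and upright (4.5 degrees) astride the bar, soles on the bench (origin under 4 mm high), its origin within 40 mm of the bar's middle lengthwise and 18 mm crosswise, reading 16 to 20 mm; bar, strip and rod are within 20 mm of where they lay (x of gauge in the frame of bar between -0.04 and 0.04 m and y of gauge in the frame of bar between -0.018 and 0.018 m and value of joint gauge_stem between 0.016 and 0.02 m and height (world z) of gauge below 0.004 m and angle between gauge's own z axis and vertical below 0.08 rad and linear speed of gauge below 0.01 m/s and distance of each of bar, strip, rod from where it was at the start of the episode below 0.02 m); the robot touches nothing.
It fails at once if the bar is shifted by more than 20 mm (distance of bar from where it was at the start of the episode above 0.02 m).
It fails at once if the strip is shifted by more than 20 mm (distance of strip from where it was at the start of the episode above 0.02 m).
It fails at once if the rod is shifted by more than 20 mm (distance of rod from where it was at the start of the episode above 0.02 m).
It also fails if it takes over 29 s, if anything falls off the work surface, if the arm or the gripper's body presses on something with over 40 N, if the wrist force passes 120 N, or if a joint passes its speed limit or range.

### The arm

A 6-joint arm with a two-finger parallel gripper is mounted at the origin on the work surface. World frame = base frame: x ahead of the robot, y to its left, z up, the work surface at z = 0. Lengths are in mm, angles in rad, forces in N, time in s.
With the tool pointing down it reaches from about 275 to 725 mm from the base axis. Payload 5.6 kg.
Tool frame: the origin (TCP) lies midway between the tips of the shut fingers; the grasp point (between the pads) lies 19 mm behind it; z points along the fingers, y is the line along which they close (so a half turn about z gives the same grasp; the last joint's range is limited). The gripper opens to 85 mm and grips with 20 to 120 N. Pads are 22 mm wide; open, the fingers measure 114 mm over their backs; the gripper's body (76 mm by 85 mm) begins 54 mm behind the grasp point. The pads swing forward as they close: fully open they stand 13 mm farther back than shut.
Start: joints at [1.394, 0.255, 0.108, 0, -1.424, -0.285], TCP at [245.031, 492.395, 231.283] pointing down, gripper open.
Joint ranges: [-2.95, 2.95], [-1.21, 1.97], [-1.09, 1.5], [-2.87, 1.71], [-2.94, -0.07], [-3.05, 3.05]. Speed limits (rad/s): [2.57, 2.57, 3.14, 3.14, 3.14, 3.14].

### API

Orientations are given as a rotation vector (axis times angle).
In Python, from bench import robot, camera, get_calibration gives the robot as it stands. The module is installed in compiled form; this text tells all that it offers.
- The arm moves only by the shell command python3 -m creep 'ROWS' [FORCE]. ROWS is a JSON object whose one key "series" holds a list that holds one entry, the list of rows, each a list of 7 numbers: the shift along the tool's x, y, z in units of 25 mm (1.0 is 25 mm), then the turn, a rotation vector about the tool's x, y, z in units of 5 degrees (1.0 is 5 degrees), then the opening, from 0 (shut) to 1 (fully open). In form: {"series": [[[tx, ty, tz, wx, wy, wz, gripper], ...]]}. A call has 1 to 12 rows; each row shifts and turns the commanded pose from where the row before left it, along the tool's axes as they then stand; what a row does not reach is not made up. A row lasts 1/10 s, in which the tool goes at most 50 mm and 8.59 degrees, less where a joint would pass 70% of its speed; a pose out of reach is approached as far as the arm can. A call is refused whole if a number of a shift passes 1 or a number of a turn 1, either way. A call with a gripper value outside its range is refused whole. The fingers move at their own pace and stop on an object; FORCE is the grip in N (left out, the last holds). Time passes only in rows, so rows that do not move let the fingers close. It gives the time, the measured TCP pose, the force, the opening and the grip force at its end, in the units of the state.
- robot.read_state(): the state, without advancing time (a new reading comes with each control period).
- camera(name): name is "scene" or "top" or "wrist"; returns (picture, depth): 480x640x3 uint8, blue, green, red; 480x640 float32, mm along the optical axis (not along the pixel's ray), 0 where there is no reading.
- get_calibration(name): a dict with "fovy" (degrees; the focal length in pixels is half the picture's height over the tangent of half this angle, whatever the lens; pixels are square), "cx", "cy" (the principal point, pixels), "T" (4x4, takes a point from camera to world coordinates); the wrist camera has in their place "mount" (4x4, takes a point from camera to tool coordinates, whose origin is the TCP and whose axes are the flange's). Camera axes: x right, y down, z forward; pixel columns grow to the right and rows downward; lengths in mm; the calibration is good to about 2 mm. A picture is of the moment at which its call begins: read the wrist's pose just before it. get_calibration takes no time and is no camera call.
- robot.sign_off(): hands the job in; it is judged then, once.
The state is a dict: "t": time; "joint_positions": joint angles; "dq": joint speeds; "effort": joint torques, N m; "tcp_pos": TCP position; "ee_rot": TCP orientation; "ft_force": force on the tool from outside, world axes, zero at the start; "wrist_torque": the same for the moment, N m; "grip_width": opening from 0.0 (shut) to 1.0 (fully open); "finger_force": force on a finger pad.
Only numpy, scipy, OpenCV 4.12 (cv2) and the standard library are available. Lean on these libraries where they do the work, as an engineer would, in place of code of your own. Each camera call takes 0.05 s, during which the arm holds its last target. There are 200 camera calls.

## Working session

There is one attempt and no reset: what is moved stays moved. The work goes in short steps, Python scripts to look and compute and a shell command to move; the robot and the scene stay as the last step left them, time stands still between calls to the robot, and variables do not carry over. Pictures are saved under pics/ and viewed, at most 10 in all, crops included, and the job is handed in when it is done.

```bash
mkdir -p pics
cat > h.py <<'E'
import numpy as np,cv2
from bench import robot,camera,get_calibration
from scipy.spatial.transform import Rotation as R
def cloud(name):
    s=robot.read_state()
    im,d=camera(name);c=get_calibration(name)
    f=240/np.tan(np.radians(c["fovy"])/2)
    if "T" in c: T=np.array(c["T"]);cx,cy=c["cx"],c["cy"]
    else:
        W=np.eye(4);W[:3,:3]=R.from_rotvec(s["ee_rot"]).as_matrix();W[:3,3]=s["tcp_pos"]
        T=W@np.array(c["mount"]);cx,cy=c.get("cx",319.5),c.get("cy",239.5)
    v,u=np.mgrid[:480,:640]
    P=np.stack([(u-cx)/f*d,(v-cy)/f*d,d,np.ones_like(d)],-1)@T.T
    P[d==0]=np.nan
    return im,d,P[...,:3],T,f
E
python3 - <<'E'
from h import *
for n in("top","scene"):
    im,d,P,T,f=cloud(n);cv2.imwrite(f"pics/{n}0.png",im);np.save(n,P);print(n,f,T.round(2).tolist(),(d>0).mean())
s=robot.read_state();print(s);print(get_calibration("wrist"))
E
```

```text
top 515.8085327464842 [[0.03, -0.99, 0.13, 411.33], [-1.0, -0.03, 0.01, 57.59], [-0.01, -0.13, -0.99, 955.05], [0.0, 0.0, 0.0, 1.0]] 0.9961393229166666
scene 570.8334234309847 [[0.75, 0.41, -0.52, 1108.93], [0.66, -0.45, 0.6, -587.54], [0.01, -0.79, -0.61, 715.5], [0.0, 0.0, 0.0, 1.0]] 0.995869140625
{'t': 0.1, 'joint_positions': array([ 1.39362537e+00,  2.55731441e-01,  1.07156324e-01, -4.21536224e-04,
       -1.42390994e+00, -2.84578726e-01]), 'dq': array([-0.00051637, -0.00027762,  0.00396985,  0.00173879,  0.0004166 ,
        0.00067523]), 'effort': array([-1.59291063e-03, -3.87599480e+01,  2.38475543e+01,  5.37789345e+00,
       -3.79332239e-03,  4.86132606e-06]), 'tcp_pos': array([244.79969042, 492.03328838, 230.4721898 ]), 'ee_rot': array([ 3.05654978e+00, -7.18592073e-01, -5.11323822e-04]), 'ft_force': array([ 0.17775404,  0.44260052, -0.3140051 ]), 'wrist_torque': array([0.00891636, 0.00599356, 0.0118931 ]), 'finger_force': 0.0, 'grip_width': 1.004092332858508}
{'fovy': 70.74567800516675, 'cx': 309.8480866731247, 'cy': 238.72981097810197, 'mount': array([[-6.66693475e-04, -9.57447382e-01, -2.88607115e-01,
         7.29998901e+01],
       [ 9.99999291e-01, -9.23181612e-04,  7.52596887e-04,
        -2.18950651e-01],
       [-9.87008700e-04, -2.88606408e-01,  9.57447318e-01,
        -1.42189485e+02],
       [ 0.00000000e+00,  0.00000000e+00,  0.00000000e+00,
         1.00000000e+00]])}
```

View pics/top0.png

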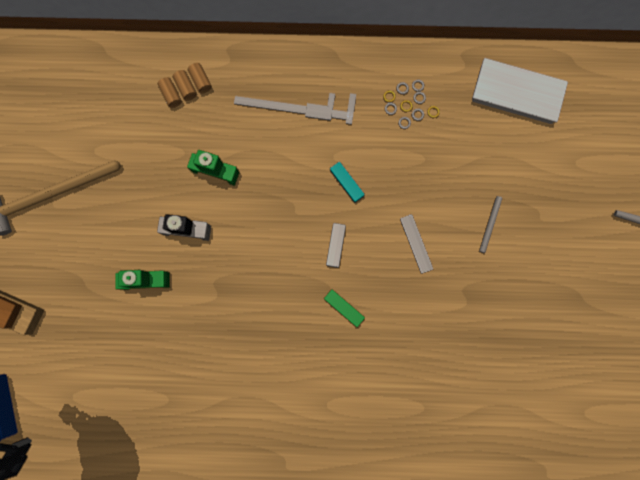

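View pics/scene0.png

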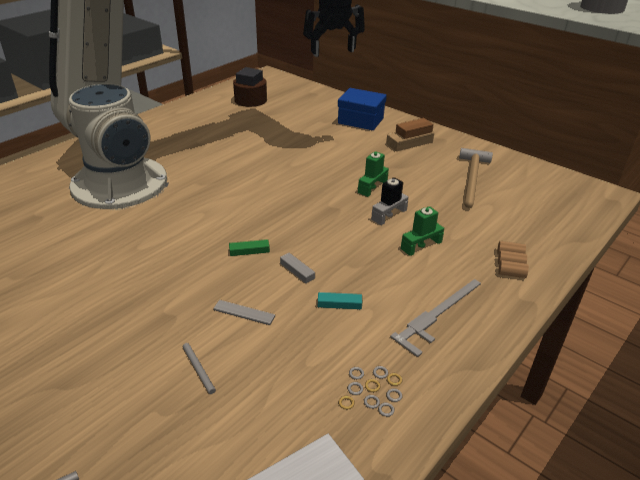

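The top view shows three gauges: black-handled steel at (184,227), and green ones at (214,167) and (143,280). The bars are plain grey at (336,245), turquoise at (347,182) and green at (345,308). The strip is at (416,243) and the rod at (491,224). The black-handled gauge and the plain grey bar fit the description. I'll confirm that in a crop and measure both.

Run:
```python
from h import *
im=cv2.imread("pics/top0.png");P=np.load("top.npy")
cv2.imwrite("pics/crop1.png",cv2.resize(im[130:330,100:440],None,fx=2.3,fy=2.3,interpolation=cv2.INTER_CUBIC))
hsv=cv2.cvtColor(im,cv2.COLOR_BGR2HSV)
def rep(n,box,zlo,zhi,m=None):
    x0,y0,x1,y1=box;Q=P[y0:y1,x0:x1].reshape(-1,3)
    k=(Q[:,2]>zlo)&(Q[:,2]<zhi)
    if m is not None:k&=m[y0:y1,x0:x1].ravel()
    Q=Q[k]
    r=cv2.minAreaRect(Q[:,:2].astype(np.float32));b=cv2.boxPoints(r)
    e=b[1]-b[0] if np.linalg.norm(b[1]-b[0])>np.linalg.norm(b[2]-b[1]) else b[2]-b[1]
    print(n,len(Q),"c",np.round(r[0],1),"size",np.round(r[1],1),"long ang",round(np.degrees(np.arctan2(e[1],e[0]))%180,1),"z",np.nanmedian(Q[:,2]).round(1),"mean",Q[:,:2].mean(0).round(1))
print("table z",np.nanmedian(P[200:300,250:310,2]))
low=hsv[...,1]<70
for n,b in dict(bar=(320,215,355,275),strip=(395,208,438,278)).items():
    rep(n+" colour",b,-20,60,low)
rep("bar top",(320,215,355,275),12,30)
g=(150,205,218,248)
rep("handle top",g,76,89);rep("stem+handle",g,60,100);rep("bridge",g,28,45);rep("all",g,20,100)
```

```text
table z -0.9672421658430039
bar colour 559 c [535.1  41.4] size [24.2 80.1] long ang 172.0 z 16.8 mean [534.2  41.6]
strip colour 760 c [ 543.9 -109. ] size [109.6  26.6] long ang 21.4 z 4.9 mean [ 542.9 -107.9]
bar top 562 c [535.2  41.6] size [23.8 80.1] long ang 172.0 z 16.8 mean [534.5  41.7]
handle top 371 c [556.6 320.7] size [40.3 28.6] long ang 84.3 z 84.1 mean [555.9 319.4]
stem+handle 449 c [556.4 320.7] size [40.6 28.5] long ang 83.4 z 83.7 mean [555.1 317.9]
bridge 403 c [556.1 320.9] size [88.5 30.1] long ang 85.5 z 36.8 mean [553.1 310.2]
all 933 c [556.4 320.9] size [88.5 30.2] long ang 84.8 z 54.6 mean [553.7 313.4]
```

View pics/crop1.png

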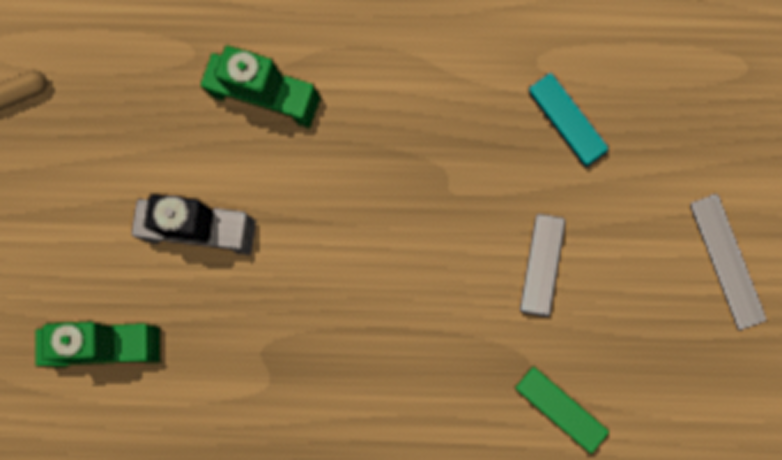

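The crop confirms it: the black-handled steel gauge is at crop (195,222) and the plain grey bar at (543,265). Their sizes match the text: 88.5x30 with a 40x28 handle, and 80x24x18. First I'll turn the tool 68.75° about its z, then travel.

```bash
python3 -m creep '{"series": [[[0,0,0,0,0,1,0.75],[0,0,0,0,0,1,0.75],[0,0,0,0,0,1,0.75],[0,0,0,0,0,1,0.75],[0,0,0,0,0,1,0.75],[0,0,0,0,0,1,0.75],[0,0,0,0,0,1,0.75],[0,0,0,0,0,1,0.75],[0,0,0,0,0,1,0.75],[0,0,0,0,0,1,0.75],[0,0,0,0,0,1,0.75],[0,0,0,0,0,1,0.75]]]}' 40
python3 -m creep '{"series": [[[0,0,0,0,0,0.875,0.75],[0,0,0,0,0,0.875,0.75],[0.44,-1,0,0,0,0,0.75],[0.44,-1,0,0,0,0,0.75],[0.44,-1,0,0,0,0,0.75],[0.44,-1,0,0,0,0,0.75],[0.44,-1,0,0,0,0,0.75],[0.44,-1,0,0,0,0,0.75],[0.44,-1,0,0,0,0,0.75],[0.44,-1,0,0,0,0,0.75],[0.44,-1,0,0,0,0,0.75],[0.44,-1,0,0,0,0,0.75]]]}'
```

```text
t: 1.3
tcp_pos: [244.9, 492.1, 230.7]
ee_rot: [2.284, -2.155, 0.001]
ft_force: [0.3, 0.3, 0.2]
grip_width: 0.75
finger_force: 0.0
t: 2.5
tcp_pos: [484.7, 359.4, 230.7]
ee_rot: [2.117, -2.319, -0.0]
ft_force: [-0.0, 0.3, -0.2]
grip_width: 0.754
finger_force: 0.0
```

```bash
python3 -m creep '{"series": [[[0.44,-1,0,0,0,0,0.75],[0.44,-1,0,0,0,0,0.75],[0.4,-1,0,0,0,0,0.75],[0,0,0.4,0,0,0,0.75],[0,0,0,0,0,0,0.75]]]}'
python3 - <<'E'
from h import *
im,d,P,T,f=cloud("wrist");cv2.imwrite("pics/w1.png",im)
x,y,z=P[...,0],P[...,1],P[...,2]
near=np.hypot(x-556,y-321)<60
for n,lo,hi in(("handle",70,90),("bridge",30,42),("all",25,90)):
    Q=P[near&(z>lo)&(z<hi)]
    r=cv2.minAreaRect(Q[:,:2].astype(np.float32));b=cv2.boxPoints(r)
    e=b[1]-b[0] if np.linalg.norm(b[1]-b[0])>np.linalg.norm(b[2]-b[1]) else b[2]-b[1]
    print(n,len(Q),np.round(r[0],1),np.round(r[1],1),round(np.degrees(np.arctan2(e[1],e[0]))%180,1),np.median(Q[:,2]).round(1))
print("table",np.nanmedian(z[near&(z<8)]),robot.read_state()["tcp_pos"])
E
```

```text
t: 3.0
tcp_pos: [555.1, 320.8, 218.7]
ee_rot: [2.114, -2.318, -0.002]
ft_force: [-1.9, 0.6, -1.0]
grip_width: 0.749
finger_force: 0.0
handle 1508 [556.6 320.5] [39.8 27.5] 85.0 84.7
bridge 1098 [556.5 320.5] [87.6 30. ] 84.4 37.4
all 2770 [556.5 320.5] [87.6 30. ] 84.4 82.1
table -0.574682364080445 [554.96754773 321.26573016 219.77687835]
```

View pics/w1.png

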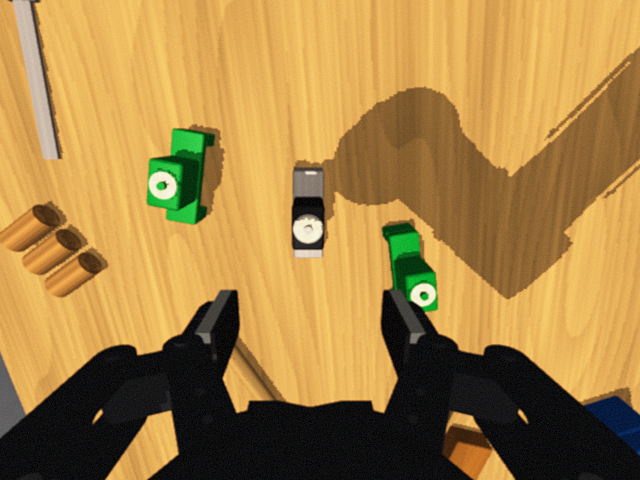

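The wrist view has the black-handled gauge at (308,210) between the fingers, with the green ones at (185,175) and (412,265) clear of them. Both views agree on (556.5, 320.6). I'll descend and grip, then lift a little.

```bash
python3 -m creep '{"series": [[[0,-0.05,0.8,0,0,0,0.7],[0,0,0.9,0,0,0,0.7],[0,0,0.9,0,0,0,0.7],[0,0,0.9,0,0,0,0.7],[0,0,0.9,0,0,0,0.7],[0,0,0.9,0,0,0,0.7],[0,0,0.8,0,0,0,0.7],[0,0,0.5,0,0,0,0.7],[0,0,0.3,0,0,0,0.7],[0,0,0,0,0,0,0.7],[0,0,0,0,0,0,0.7]]]}'
```

```text
t: 4.15
tcp_pos: [557.5, 321.9, 49.8]
ee_rot: [-2.118, 2.318, -0.001]
ft_force: [0.3, 0.7, 0.2]
grip_width: 0.699
finger_force: 0.0
```

```bash
python3 -m creep '{"series": [[[0,0,0.12,0,0,0,0.7],[0,0,0,0,0,0,0],[0,0,0,0,0,0,0],[0,0,0,0,0,0,0],[0,0,0,0,0,0,0],[0,0,0,0,0,0,0],[0,0,0,0,0,0,0],[0,0,0,0,0,0,0]]]}' 50
python3 -c "
from h import *
print(robot.read_state()['tcp_pos'])"
```

```text
t: 4.95
tcp_pos: [557.2, 321.5, 46.2]
ee_rot: [-2.118, 2.32, -0.0]
ft_force: [-0.0, -0.3, 4.7]
grip_width: 0.324
finger_force: 50.0
[557.20785664 321.45572032  46.15953073]
```

Gripped at 27.5 mm, which matches the handle. Now I'll lift 60 mm, turn 2.8° and carry it towards the bar.

```bash
python3 -m creep '{"series": [[[0,0,-0.4,0,0,0,0],[0,0,-0.8,0,0,0,0],[0,0,-0.8,0,0,0,0],[0,0,-0.4,0,0,0.56,0],[0.6,0,0,0,0,0,0],[1,-0.1,0,0,0,0,0],[1,-0.1,0,0,0,0,0],[1,-0.1,0,0,0,0,0],[1,-0.1,0,0,0,0,0],[1,-0.1,0,0,0,0,0],[1,-0.1,0,0,0,0,0],[1,-0.11,0,0,0,0,0]]]}' && python3 -m creep '{"series": [[[1,0,0,0,0,0,0],[1,0,0,0,0,0,0],[1,0,0,0,0,0,0],[0.57,0,0,0,0,0,0],[0,0,0,0,0,0,0],[0,0,0,0,0,0,0],[0,0,0,0,0,0,0]]]}'
python3 - <<'E'
from h import *
im,d,P,T,f=cloud("top")
cv2.imwrite("pics/top2.png",cv2.resize(im[150:330,240:540],None,fx=2.5,fy=2.5))
x,y,z=P[...,0],P[...,1],P[...,2]
im,d,P,T,f=cloud("scene");cv2.imwrite("pics/s2.png",cv2.resize(im[90:390,150:450],(600,600)))
im,d,P,T,f=cloud("wrist");cv2.imwrite("pics/w2.png",im)
x,y,z=P[...,0],P[...,1],P[...,2]
near=(np.hypot(x-535,y-41)<58)
Q=P[near&(z>12)&(z<24)];print("bar pts",len(Q),cv2.minAreaRect(Q[:,:2].astype(np.float32)))
Q=P[near&(z>92)&(z<101)];print("bridge pts",len(Q),Q.mean(0),cv2.minAreaRect(Q[:,:2].astype(np.float32)))
print(robot.read_state()["tcp_pos"])
E
```

```text
t: 6.15
tcp_pos: [546.7, 128.9, 104.6]
ee_rot: [2.059, -2.369, -0.002]
ft_force: [0.5, -0.6, -3.2]
grip_width: 0.324
finger_force: 49.9
t: 6.85
tcp_pos: [535.7, 42.9, 105.6]
ee_rot: [2.062, -2.37, -0.0]
ft_force: [0.8, -0.3, -3.6]
grip_width: 0.319
finger_force: 49.9
bar pts 1568 ((534.7002563476562, 40.819217681884766), (23.954111099243164, 79.95283508300781), 81.96121215820312)
bridge pts 3554 [530.64300204  11.34880397  96.77606576] ((531.0455932617188, 14.268035888671875), (30.93941307067871, 30.14295768737793), 81.4648666381836)
[535.76199261  43.0286957  105.64723318]
```

View pics/w2.png

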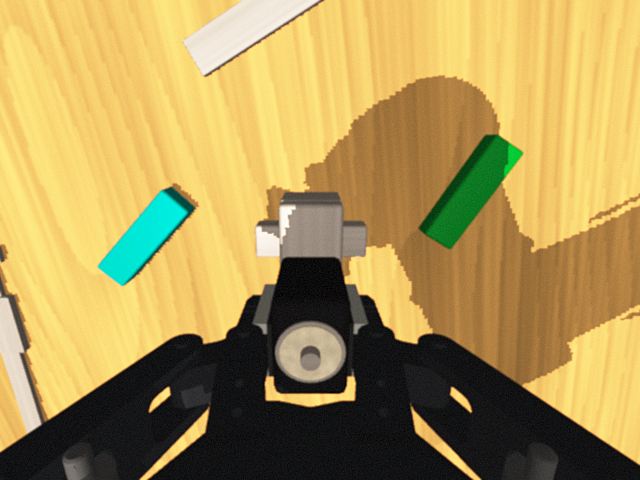

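View pics/s2.png

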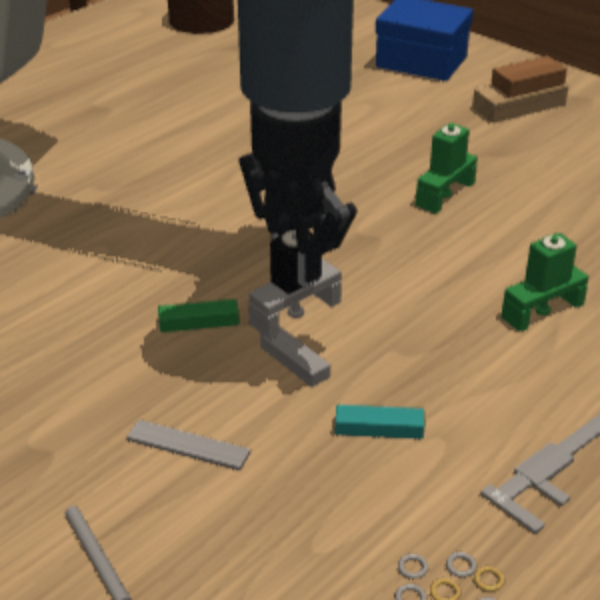

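The wrist view shows the held gauge at (310,290) with the bar's ends at (260–365,240) square across beneath it, and clear of the turquoise and green bars. The scene crop shows it hanging astride the bar at about (295,320). The crosswise error is about 1.5 mm, so I'll trim that and lower.

```bash
python3 -m creep '{"series": [[[0.06,0,0.3,0,0,0,0],[0,0,0.5,0,0,0,0],[0,0,0.5,0,0,0,0],[0,0,0.3,0,0,0,0],[0,0,0.2,0,0,0,0],[0,0,0.2,0,0,0,0],[0,0,0.1,0,0,0,0],[0,0,0.1,0,0,0,0],[0,0,0.1,0,0,0,0],[0,0,0,0,0,0,0],[0,0,0,0,0,0,0]]]}'
```

```text
t: 8.1
tcp_pos: [535.7, 40.9, 48.5]
ee_rot: [-2.061, 2.371, -0.0]
ft_force: [-1.8, 0.4, -2.0]
grip_width: 0.32
finger_force: 50.1
```

The load fell by about 1.5 N, so the foot is up on the bar. The last few mm follow.

```bash
python3 -m creep '{"series": [[[0,0,0.04,0,0,0,0],[0,0,0.03,0,0,0,0],[0,0,0.02,0,0,0,0],[0,0,0,0,0,0,0],[0,0,0,0,0,0,0]]]}'
```

```text
t: 8.6
tcp_pos: [535.7, 40.9, 46.2]
ee_rot: [-2.061, 2.371, -0.0]
ft_force: [-0.7, 0.4, -2.1]
grip_width: 0.32
finger_force: 50.3
```

```bash
python3 -m creep '{"series": [[[0,0,0.03,0,0,0,0],[0,0,0,0,0,0,0],[0,0,0,0,0,0,0]]]}';python3 -m creep '{"series": [[[0,0,0.03,0,0,0,0],[0,0,0,0,0,0,0],[0,0,0,0,0,0,0]]]}'
```

```text
t: 8.9
tcp_pos: [535.7, 40.9, 46.1]
ee_rot: [-2.061, 2.37, -0.001]
ft_force: [-3.4, 0.8, 5.8]
grip_width: 0.329
finger_force: 51.1
t: 9.2
tcp_pos: [535.7, 40.9, 46.1]
ee_rot: [-2.061, 2.37, -0.001]
ft_force: [-4.6, 0.3, 11.8]
grip_width: 0.323
finger_force: 51.9
```

The soles are on the bench. I'll ease off, release, and check before rising.

```bash
python3 -m creep '{"series": [[[0,0,-0.04,0,0,0,0],[0,0,0,0,0,0,0],[0,0,0,0,0,0,0.7],[0,0,0,0,0,0,0.7],[0,0,0,0,0,0,0.7],[0,0,0,0,0,0,0.7],[0,0,0,0,0,0,0.7]]]}';python3 -m creep '{"series": [[[0,0,-0.3,0,0,0,0.7],[0,0,-0.6,0,0,0,0.7],[0,0,-0.9,0,0,0,0.7],[0,0,-0.9,0,0,0,0.7],[0,0,-0.9,0,0,0,0.7],[0,0,-0.9,0,0,0,0.7],[0,0,-0.9,0,0,0,0.7],[0,0,-0.5,0,0,0,0.7],[0,0,0,0,0,0,0.7],[0,0,0,0,0,0,0.7]]]}'
python3 - <<'E'
from h import *
im,d,P,T,f=cloud("wrist")
x,y,z=P[...,0],P[...,1],P[...,2]
near=np.hypot(x-535,y-41)<60
for n,lo,hi in(("bar",12,24),("bridge",30,42),("handle",76,89),("stem",97,118)):
    Q=P[near&(z>lo)&(z<hi)]
    if len(Q)<3: print(n,len(Q));continue
    print(n,len(Q),cv2.minAreaRect(Q[:,:2].astype(np.float32)),"z",np.median(Q[:,2]))
im,d,P,T,f=cloud("scene");cv2.imwrite("pics/s3.png",cv2.resize(im[190:390,180:380],(600,600)))
E
```

```text
t: 9.9
tcp_pos: [535.5, 40.9, 45.4]
ee_rot: [2.061, -2.371, -0.0]
ft_force: [-0.5, -1.3, -0.1]
grip_width: 0.699
finger_force: 0.0
t: 10.9
tcp_pos: [535.3, 40.9, 192.9]
ee_rot: [-2.061, 2.371, 0.001]
ft_force: [-0.3, 0.7, -1.1]
grip_width: 0.698
finger_force: 0.0
bar 1225 ((532.5235595703125, 24.83819580078125), (56.76730728149414, 80.14743041992188), 82.0418701171875) z 17.33445281653843
bridge 1222 ((535.07421875, 40.113224029541016), (87.69841003417969, 29.682069778442383), 81.77084350585938) z 37.33731588781768
handle 1653 ((534.9581909179688, 39.972503662109375), (39.77578353881836, 27.710830688476562), 81.882080078125) z 84.69966043653116
stem 117 ((534.9119873046875, 40.25150680541992), (6.837963104248047, 6.538462162017822), 85.32682037353516) z 108.1531071219845
```

View pics/s3.png

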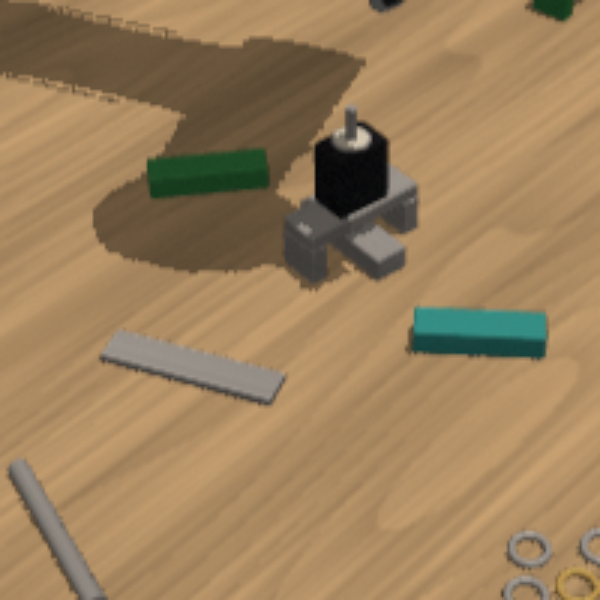

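The gauge stands astride the bar at crop (350,200), with the handle top at 84.7 mm. The stem top is at 108.2 mm, which puts the reading at about 18 mm. It is centred within about 1 mm, and the strip and rod look untouched.

```bash
python3 -c "
from bench import robot
print(robot.sign_off())"
```

```text
the job is handed in; nothing more can be done
None
```

The black-handled gauge stands released astride the plain bar, both legs on the bench, reading about 18 mm by my camera measurement; the job was handed in at about 11 s and the judge's result was not shown.

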